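# Click the water tank's cap shut

## Task

The water tank under the blue cap has been refilled, but its cap was left only part-way screwed down. Turn the blue cap clockwise until it is fully home and its ratchet clicks and slips at least once, then let go; leave the orange cap of the cleaner tank as it is.

Things in the scene. Friction and masses are not known exactly. Their poses are not given: they have to be found in the camera images.
- blue_grip (a point): Grip point on the blue cap's vertical turning axis, 118 mm above the worktop. Cap: knurled disc 68 mm across with an upright wing 60 mm long, 16 wide, 32 tall (94 to 126 mm above the worktop), on a low steel tank (90 x 110 x 74 mm) fixed to the worktop. x: along the wing to its white-marked end; z up; turns with the cap. Pinch the 16 mm (along y). The cap does not rise or sink as it turns.
- blue_plug (a joint): How far the blue cap's plug is screwed in, rad; grows as the cap turns clockwise seen from above; hard stop at 1.0 (fully home); starts at 0.3 to 0.65. Cap and plug turn together against thread friction (0.12 N m) until home.
- blue_click (a joint): Slip of the blue cap clockwise past its plug, rad; 0 until the plug is home. Turned on, a ball ratchet resists with up to about 0.35 N m, then clicks: one click is 0.35. Past mid-click (0.175) it snaps on to 0.35 (the plug may kick back up to 0.12); let go before, it springs back. So 1.05 rad clockwise from the start is always enough; more does no harm. A pin on the wing hops 2 mm at each click.
- orange_tip (a point): White-marked end of the orange cap's wing, 27 mm from that cap's axis, 118 mm above the worktop; x points outward along the wing, z up. The orange cap and its tank are like the blue ones but for colour; it is already home and must not be turned.

How it is judged:
By the outcome, as a careful person would: the job done as asked, in the order asked, and still so for the second after the job is handed in, with the robot touching nothing.
It also fails if it takes over 29 s, if anything falls off the work surface, if the arm or the gripper's body presses on something with over 40 N, if the wrist force passes 120 N, or if a joint passes its speed limit or range.

## Robot

A 7-joint arm with a two-finger parallel gripper is mounted at the origin on a cart in front of the work surface, level with it; the furniture and walls round the work are solid. World frame = base frame: x ahead of the robot, y to its left, z up, the work surface at z = 0. Lengths are in m, angles in rad, forces in N, time in s.
With the tool pointing down it reaches from about 0.4 to 0.875 m from the base axis. Payload 6.5 kg.
Tool frame: the origin (TCP) lies midway between the tips of the shut fingers; the grasp point (between the pads) lies 19 mm behind it (ctrl.pinch_z is the distance from the TCP to the grasp point, in m); z points along the fingers, y is the line along which they close (so a half turn about z gives the same grasp; the last joint's range is limited). The gripper opens to 85 mm and grips with 20 to 120 N. Pads are 22 mm wide; open, the fingers measure 114 mm over their backs; the gripper's body (76 mm by 85 mm) begins 54 mm behind the grasp point. The pads swing forward as they close: fully open they stand 13 mm farther back than shut.
Start: joints at [-1.228, 0.536, -0.004, 1.538, 0.003, 1.067, -0.071], TCP at [0.258, 0.596, 0.231] pointing down, gripper open.
Joint ranges: [-2.7, 2.7], [-0.37, 2.16], [-1.27, 1.26], [0.24, 2.4], [-1.31, 4.45], [0.19, 1.91], [-2.76, 2.76]. Speed limits (rad/s): [2.39, 2.39, 3.14, 3.14, 3.14, 3.14, 3.14].

## Interface

Orientations are given as a unit quaternion [x, y, z, w].
In Python, from plant import ctrl, imaging, recognise gives the robot as it stands. The module is installed in compiled form; this text tells all that it offers.
- The arm moves only by the tool move_arm, never from a script. Its argument "rows" is a list of rows, each an object of numbers: "dx", "dy", "dz": the shift along the tool's x, y, z in mm; "rx", "ry", "rz": the turn, a rotation vector about the tool's x, y, z in rad; "fingers": the finger opening in mm, from 0 to 85.4. In form: [{"dx": .., "dy": .., "dz": .., "rx": .., "ry": .., "rz": .., "fingers": ..}, ...]. A call has exactly 5 rows; each row is the pose to reach, as a shift and turn from the pose commanded when the call began, along the tool's axes at that moment; what a row does not reach only later rows make up. A row lasts 1/12 s, in which the tool goes at most 41.7 mm and 7.16 degrees, less where a joint would pass 70% of its speed; a pose out of reach is approached as far as the arm can. A call with a gripper value outside its range is refused whole. The fingers move at their own pace and stop on an object; the grip force is fixed at half the most. Time passes only in rows, so rows that repeat a pose let the fingers close, or fill a call up. It gives the time, the measured TCP pose, the force, the opening and the grip force at its end, in the units of the state.
- ctrl.read_state(): the state, without advancing time (a new reading comes with each control period).
- imaging.get_image(name): name is "side" or "top"; returns a dict with "color" (384x512x3 uint8, red, green, blue), "range_z" (384x512 float32, m along the optical axis (not along the pixel's ray), 0 where there is no reading), "vfov" (degrees; the focal length in pixels is half the picture's height over the tangent of half this angle, whatever the lens; pixels are square), "cx", "cy" (the principal point, pixels), "R" (3x3) and "t" (3): a world point X has camera coordinates R X + t. Camera axes: x right, y down, z forward; pixel columns grow to the right and rows downward; lengths in m; the calibration is good to about 2 mm. A picture is of the moment at which its call begins.
- ctrl.hand_in(): hands the job in; it is judged then, once.
Trained networks look in a picture, given as the dict that the camera call returned (one of the last four; its "shot" number tells which), for a name from the list of things; names that differ only in an ending like _2 or _b are one class to them, and where a whole thing is asked for, a point or a joint stands for the part that bears it (a point fixed in the world has none). Each returns a list of dicts, best first, with "confidence" (0 to 1); they miss things now and then, are a little off and sometimes report something else, mostly with a low value. They report only what shows in the picture. A call takes as long as a camera call.
- recognise(picture, label): "location" ([x, y, z] in m, in world coordinates, good to about 4 mm: the middle of the surface that is visible of it).
The state is a dict: "clock": time; "qpos": joint angles; "joint_vel": joint speeds; "effort": joint torques, N m; "tcp_pos": TCP position; "tcp_rot": TCP orientation; "wrist_force": force on the tool from outside, world axes, zero at the start; "torque": the same for the moment, N m; "gripper_width": finger opening in m; "grasp_force": force on a finger pad.
Only numpy, scipy, OpenCV 4.12 (cv2) and the standard library are available. Lean on these libraries where they do the work, as an engineer would, in place of code of your own. Each camera call takes 0.05 s, during which the arm holds its last target. There are 200 camera calls.

## Working session

There is one attempt and no reset: what is moved stays moved. The work goes in short steps, Python scripts to look and compute and a tool call to move; the robot and the scene stay as the last step left them, time stands still between calls to the robot, and variables do not carry over. Pictures are saved under pics/ and viewed, at most 10 in all, crops included, and the job is handed in when it is done.

Besides the shell and the picture viewer there is one more tool, called after ">>>" by a JSON object that holds its "api" and its "payload". move_arm: Moves the arm, as the interface text tells. Its arguments: {"type":"object","properties":{"rows":{"type":"array","items":{"type":"object","properties":{"dx":{"type":"number"},"dy":{"type":"number"},"dz":{"type":"number"},"rx":{"type":"number"},"ry":{"type":"number"},"rz":{"type":"number"},"fingers":{"type":"number"}}}}},"required":["rows"]}

```bash
mkdir -p pics
python3 - <<'E'
from plant import ctrl, imaging, recognise
import cv2,numpy as np
s=ctrl.read_state();print(s['clock'],s['tcp_pos'],s['tcp_rot'],s['qpos'],ctrl.pinch_z)
for n in ['top','side']:
    p=imaging.get_image(n)
    cv2.imwrite(f'pics/{n}1.png',p['color'][:,:,::-1])
    print(n,p['R'].round(3).tolist(),p['t'].round(3),p['vfov'])
    for l in ['blue_grip','orange_tip']:
        print(l,[(np.round(r['location'],4),round(r['confidence'],2)) for r in recognise(p,l)][:3])
E
```

```text
0.0 [0.25817988 0.5958436  0.23040321] [ 2.02966876e-01  9.79185209e-01 -8.72363935e-04 -1.15791073e-04] [-1.22815551  0.5371994  -0.00441947  1.5388437   0.00258699  1.06731529
 -0.0711823 ] 0.0187
top [[0.013, -1.0, 0.01], [-0.985, -0.015, -0.171], [0.171, -0.007, -0.985]] [0.039 0.522 0.955] 54.79724685094256
blue_grip [(array([ 0.5645, -0.187 ,  0.0888]), 0.72)]
orange_tip [(array([0.4264, 0.3352, 0.095 ]), 0.91)]
side [[0.702, -0.712, -0.012], [-0.551, -0.533, -0.642], [0.451, 0.457, -0.767]] [-0.346  0.386  0.969] 51.90176341103594
blue_grip [(array([ 0.5586, -0.2057,  0.0922]), 0.73)]
orange_tip [(array([0.421 , 0.3359, 0.1008]), 0.83)]
```

View pics/top1.png

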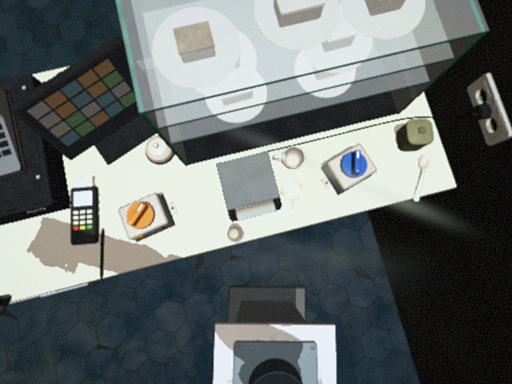

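View pics/side1.png

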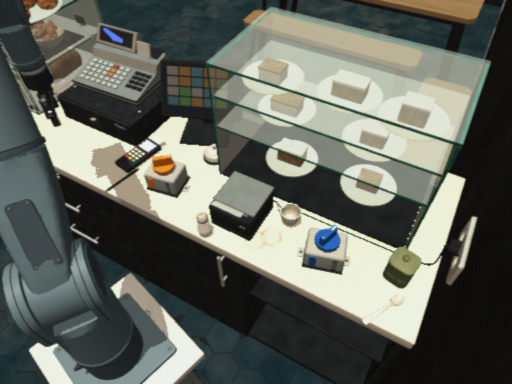

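```bash
cat > h.py <<'E'
from plant import ctrl, imaging, recognise
import cv2,numpy as np
def cloud(p):
    h,w=p['range_z'].shape; f=h/2/np.tan(np.radians(p['vfov']/2))
    v,u=np.mgrid[:h,:w]; z=p['range_z'].astype(float)
    c=np.stack([(u-p['cx'])*z/f,(v-p['cy'])*z/f,z],-1)
    return (c-p['t'])@p['R']
def onplane(p,u,v,Z):
    h=p['range_z'].shape[0]; f=h/2/np.tan(np.radians(p['vfov']/2))
    d=p['R'].T@np.array([(u-p['cx'])/f,(v-p['cy'])/f,1]); o=-p['R'].T@p['t']
    return o+d*(Z-o[2])/d[2]
E
python3 - <<'E'
from h import *
out=[]
for n,(r0,r1,c0,c1) in {'top':(130,200,310,390),'side':(215,285,290,370)}.items():
    p=imaging.get_image(n);X=cloud(p);c=p['color'].astype(int)
    out.append(cv2.resize(p['color'][r0:r1,c0:c1,::-1],None,fx=5,fy=5,interpolation=cv2.INTER_CUBIC))
    m=np.zeros(c.shape[:2],bool);m[r0:r1,c0:c1]=True
    m&=(c[...,2]>c[...,0]+50)&(c[...,2]>90)&(p['range_z']>0)
    P=X[m];print(n,m.sum(),np.percentile(P[:,2],[2,25,50,75,98]).round(4))
    d=P[(P[:,2]<.1)];print(' disc',d.min(0).round(4),d.max(0).round(4),d.mean(0).round(4))
    w=P[(P[:,2]>.112)]
    if len(w)>4:
        q=w[w[:,2]>.118];print(' wing',len(w),len(q),w.mean(0).round(4),q.mean(0).round(4))
        e,V=np.linalg.eigh(np.cov(q[:,:2].T));print(np.degrees(np.arctan2(V[1,1],V[0,1])),np.sqrt(e))
        a=(q[:,:2]-q[:,:2].mean(0))@V[:,1];print(a.min(),a.max())
    # white tip
    g=np.zeros_like(m);g[r0:r1,c0:c1]=True
    t=g&(X[...,2]>.115)&(p['range_z']>0);T=X[t];print(' high',t.sum(),np.c_[T,c[t]][:60:4].round(3).tolist() if n=='top' else T.mean(0))
    if n=='top':
        tall=(X[...,2]>.15)&(p['range_z']>0)&(X[...,0]<.85)&(X[...,1]<0)&(X[...,1]>-.4);print(' tall minx',X[tall][np.argsort(X[tall][:,0])[:400:40]].round(3).tolist())
cv2.imwrite('pics/crop1.png',np.hstack(out))
E
```

```text
top 455 [0.0904 0.0933 0.0948 0.1237 0.1279]
 disc [ 0.5098 -0.2301  0.0625] [ 0.5974 -0.1638  0.0979] [ 0.5633 -0.1939  0.0938]
 wing 141 139 [ 0.5615 -0.1972  0.1251] [ 0.5618 -0.1972  0.1252]
177.36300970145166 [0.00504851 0.01614906]
-0.032782586387373414 0.026013085475378447
 high 166 [[0.594, -0.193, 0.124, 141.0, 151.0, 183.0], [0.594, -0.203, 0.125, 138.0, 153.0, 190.0], [0.591, -0.195, 0.126, 111.0, 141.0, 207.0], [0.591, -0.205, 0.127, 120.0, 141.0, 192.0], [0.588, -0.197, 0.129, 235.0, 243.0, 243.0], [0.587, -0.191, 0.122, 22.0, 46.0, 91.0], [0.587, -0.203, 0.124, 133.0, 160.0, 216.0], [0.585, -0.196, 0.122, 126.0, 154.0, 217.0], [0.584, -0.205, 0.126, 76.0, 110.0, 184.0], [0.581, -0.197, 0.126, 240.0, 245.0, 245.0], [0.579, -0.19, 0.124, 20.0, 50.0, 94.0], [0.578, -0.2, 0.126, 239.0, 245.0, 241.0], [0.576, -0.193, 0.125, 50.0, 96.0, 171.0], [0.576, -0.202, 0.127, 119.0, 148.0, 207.0], [0.573, -0.197, 0.126, 121.0, 152.0, 216.0]]
 tall minx [[0.056, -0.039, 0.151], [0.067, -0.014, 0.162], [0.069, -0.003, 0.168], [0.648, -0.009, 0.426], [0.65, -0.009, 0.425], [0.652, -0.009, 0.425], [0.653, -0.021, 0.323], [0.655, -0.028, 0.424], [0.656, -0.025, 0.322], [0.657, -0.016, 0.427]]
side 407 [0.0624 0.0933 0.0952 0.1112 0.1282]
 disc [ 0.5075 -0.2328  0.0558] [ 0.597  -0.1579  0.0999] [ 0.5576 -0.2025  0.0926]
 wing 102 101 [ 0.5595 -0.2001  0.1259] [ 0.5598 -0.2001  0.1259]
176.245899802941 [0.00465341 0.01576484]
-0.032591420371805006 0.024068306373710418
 high 141 [ 0.56295427 -0.20117014  0.12483003]
```

View pics/crop1.png

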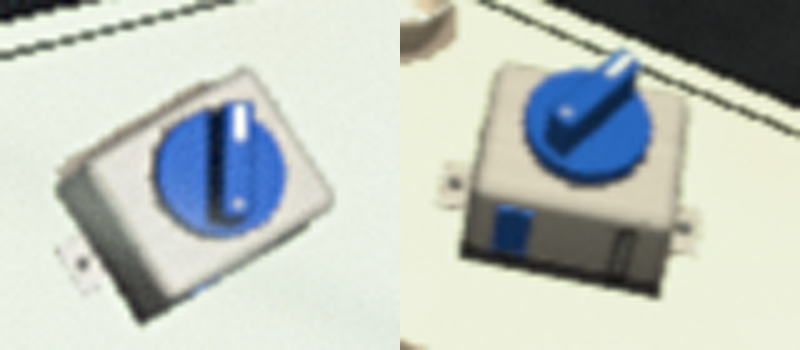

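The top view shows the blue wing at about column 357, rows 151–173, with its white end pointing away along world +x. The cap axis comes out near (0.5635, -0.1985), with the wing yaw about -3°. The orange cap is on the left, and the glass case is behind with clearance. I'll travel at the current height first.

>>> {"api": "move_arm", "payload": {"rows": [{"dx": -28, "dy": -28.5, "fingers": 85}, {"dx": -56, "dy": -57, "fingers": 85}, {"dx": -84, "dy": -85.5, "fingers": 85}, {"dx": -112, "dy": -114, "fingers": 85}, {"dx": -140, "dy": -142.5, "fingers": 85}]}}

```text
invalid input
```

>>> {"api": "move_arm", "payload": {"rows": [{"dx": -28, "dy": -28.5, "fingers": 85}, {"dx": -56, "dy": -57, "fingers": 85}, {"dx": -84, "dy": -85.5, "fingers": 85}, {"dx": -112, "dy": -114, "fingers": 85}, {"dx": -140, "dy": -142.5, "fingers": 85}]}}

```text
invalid input
```

Every key probably has to be present.

>>> {"api": "move_arm", "payload": {"rows": [{"dx": -28, "dy": -28.5, "dz": 0, "rx": 0, "ry": 0, "rz": 0, "fingers": 85}, {"dx": -56, "dy": -57, "dz": 0, "rx": 0, "ry": 0, "rz": 0, "fingers": 85}, {"dx": -84, "dy": -85.5, "dz": 0, "rx": 0, "ry": 0, "rz": 0, "fingers": 85}, {"dx": -112, "dy": -114, "dz": 0, "rx": 0, "ry": 0, "rz": 0, "fingers": 85}, {"dx": -140, "dy": -142.5, "dz": 0, "rx": 0, "ry": 0, "rz": 0, "fingers": 85}]}}

```text
clock: 0.82
tcp_pos: [0.3306, 0.4082, 0.2314]
tcp_rot: [0.203, 0.979, 0.0, 0.0]
wrist_force: [0.9, -0.1, 0.2]
gripper_width: 0.0846
grasp_force: 0.0
```

>>> {"api": "move_arm", "payload": {"rows": [{"dx": -28, "dy": -28.5, "dz": 0, "rx": 0, "ry": 0, "rz": 0, "fingers": 85}, {"dx": -56, "dy": -57, "dz": 0, "rx": 0, "ry": 0, "rz": 0, "fingers": 85}, {"dx": -84, "dy": -85.5, "dz": 0, "rx": 0, "ry": 0, "rz": 0, "fingers": 85}, {"dx": -112, "dy": -114, "dz": 0, "rx": 0, "ry": 0, "rz": 0, "fingers": 85}, {"dx": -140, "dy": -142.5, "dz": 0, "rx": 0, "ry": 0, "rz": 0, "fingers": 85}]}}

```text
clock: 1.23
tcp_pos: [0.4024, 0.2218, 0.2316]
tcp_rot: [0.203, 0.979, 0.0, 0.0]
wrist_force: [1.1, 0.3, -0.8]
gripper_width: 0.0849
grasp_force: 0.0
```

>>> {"api": "move_arm", "payload": {"rows": [{"dx": -28, "dy": -28.5, "dz": 0, "rx": 0, "ry": 0, "rz": 0, "fingers": 85}, {"dx": -56, "dy": -57, "dz": 0, "rx": 0, "ry": 0, "rz": 0, "fingers": 85}, {"dx": -84, "dy": -85.5, "dz": 0, "rx": 0, "ry": 0, "rz": 0, "fingers": 85}, {"dx": -112, "dy": -114, "dz": 0, "rx": 0, "ry": 0, "rz": 0, "fingers": 85}, {"dx": -140, "dy": -142.5, "dz": 0, "rx": 0, "ry": 0, "rz": 0, "fingers": 85}]}}

```text
clock: 1.65
tcp_pos: [0.4743, 0.0353, 0.2317]
tcp_rot: [0.203, 0.979, 0.0, 0.0]
wrist_force: [0.6, -0.1, 0.0]
gripper_width: 0.0849
grasp_force: 0.0
```

>>> {"api": "move_arm", "payload": {"rows": [{"dx": -28, "dy": -28.5, "dz": 0, "rx": 0, "ry": 0, "rz": 0, "fingers": 85}, {"dx": -56, "dy": -57, "dz": 0, "rx": 0, "ry": 0, "rz": 0, "fingers": 85}, {"dx": -84, "dy": -85.5, "dz": 0, "rx": 0, "ry": 0, "rz": 0, "fingers": 85}, {"dx": -112, "dy": -114, "dz": 0, "rx": 0, "ry": 0, "rz": 0, "fingers": 85}, {"dx": -140, "dy": -142.5, "dz": 0, "rx": 0, "ry": 0, "rz": 0, "fingers": 85}]}}

```text
clock: 2.07
tcp_pos: [0.5462, -0.1511, 0.2315]
tcp_rot: [0.203, 0.979, 0.0, 0.0]
wrist_force: [-0.1, 0.9, 0.1]
gripper_width: 0.085
grasp_force: 0.0
```

>>> {"api": "move_arm", "payload": {"rows": [{"dx": -18, "dy": -18, "dz": 0, "rx": 0, "ry": 0, "rz": -0.09, "fingers": 85}, {"dx": -36, "dy": -36, "dz": 0, "rx": 0, "ry": 0, "rz": -0.18, "fingers": 85}, {"dx": -36, "dy": -36, "dz": 0, "rx": 0, "ry": 0, "rz": -0.27, "fingers": 85}, {"dx": -36, "dy": -36, "dz": 0, "rx": 0, "ry": 0, "rz": -0.356, "fingers": 85}, {"dx": -36, "dy": -36, "dz": 0, "rx": 0, "ry": 0, "rz": -0.356, "fingers": 85}]}}

```text
clock: 2.48
tcp_pos: [0.5644, -0.1971, 0.2312]
tcp_rot: [0.025, 1.0, 0.0, -0.0]
wrist_force: [-0.4, 0.1, -0.1]
gripper_width: 0.0846
grasp_force: 0.0
```

Run:
```python
from h import *
from scipy.spatial.transform import Rotation as Ro
p=imaging.get_image('side');s=ctrl.read_state()
R=Ro.from_quat(s['tcp_rot']).as_matrix();print(s['clock'],s['tcp_pos'],s['qpos'].round(2) if hasattr(s['qpos'],'round') else s['qpos'],R.round(3).tolist())
d=np.array([.5635,-.1985,.23])-s['tcp_pos'];print('tool shift mm',(R.T@d*1000).round(1),'yawY',np.degrees(np.arctan2(R[1,1],R[0,1])))
a=cv2.resize(p['color'][160:300,230:410,::-1],None,fx=4,fy=4,interpolation=cv2.INTER_CUBIC)
cv2.imwrite('pics/s2.png',a)
```

```text
2.5333 [ 0.56436998 -0.19662843  0.23124297] [ 0.06  0.45  0.27  1.7  -0.14  1.01  1.89] [[-0.999, 0.055, 0.0], [0.055, 0.999, 0.0], [-0.0, 0.0, -1.0]]
tool shift mm [ 0.8 -1.9  1.2] yawY 86.87005023430356
```

View pics/s2.png

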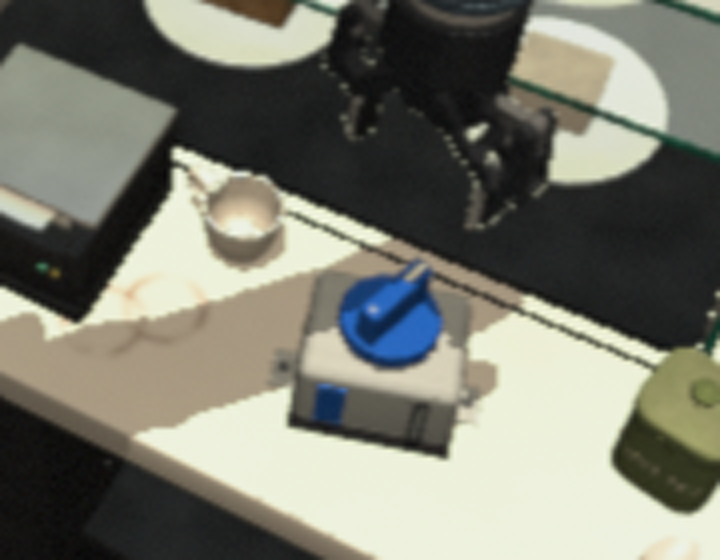

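The open gripper is above the blue cap, which is at about (390, 310) in the crop, and is aligned with its wing. I'll descend to TCP z≈0.102 and then close.

>>> {"api": "move_arm", "payload": {"rows": [{"dx": 1, "dy": -2, "dz": 35, "rx": 0, "ry": 0, "rz": 0, "fingers": 70}, {"dx": 1, "dy": -2, "dz": 70, "rx": 0, "ry": 0, "rz": 0, "fingers": 60}, {"dx": 1, "dy": -2, "dz": 105, "rx": 0, "ry": 0, "rz": 0, "fingers": 50}, {"dx": 1, "dy": -2, "dz": 129, "rx": 0, "ry": 0, "rz": 0, "fingers": 40}, {"dx": 1, "dy": -2, "dz": 129, "rx": 0, "ry": 0, "rz": 0, "fingers": 40}]}}

```text
clock: 2.95
tcp_pos: [0.5597, -0.1965, 0.0975]
tcp_rot: [0.027, 1.0, 0.001, -0.004]
wrist_force: [-1.5, 0.9, -0.1]
gripper_width: 0.0401
grasp_force: 0.0
```

Run:
```python
from h import *
o=[]
for n,(r0,r1,c0,c1) in {'top':(120,210,300,400),'side':(195,285,280,380)}.items():
    p=imaging.get_image(n)
    o.append(cv2.resize(p['color'][r0:r1,c0:c1,::-1],None,fx=4,fy=4,interpolation=cv2.INTER_CUBIC))
cv2.imwrite('pics/s3.png',np.hstack(o))
```

```text
(no output)
```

View pics/s3.png

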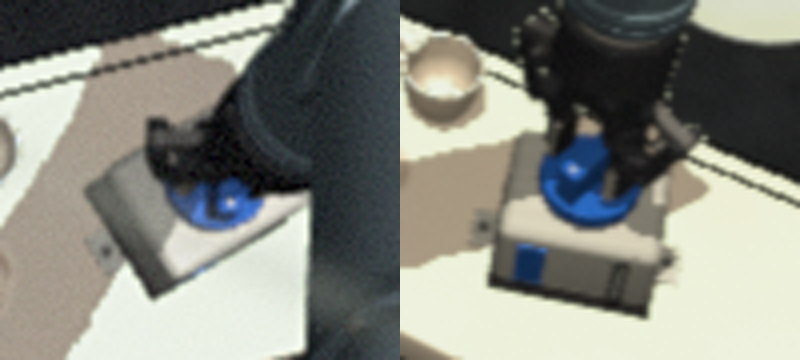

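The fingers straddle the wing, one on each side at about (560, 140) and (625, 190) in the side half. Closing now.

>>> {"api": "move_arm", "payload": {"rows": [{"dx": 0, "dy": 0, "dz": 0, "rx": 0, "ry": 0, "rz": 0, "fingers": 30}, {"dx": 0, "dy": 0, "dz": 0, "rx": 0, "ry": 0, "rz": 0, "fingers": 24}, {"dx": 0, "dy": 0, "dz": 0, "rx": 0, "ry": 0, "rz": 0, "fingers": 18}, {"dx": 0, "dy": 0, "dz": 0, "rx": 0, "ry": 0, "rz": 0, "fingers": 8}, {"dx": 0, "dy": 0, "dz": 0, "rx": 0, "ry": 0, "rz": 0, "fingers": 8}]}}

```text
clock: 3.47
tcp_pos: [0.5645, -0.199, 0.1042]
tcp_rot: [0.027, 1.0, -0.0, 0.001]
wrist_force: [-1.7, -0.2, 6.3]
gripper_width: 0.0149
grasp_force: 58.8
```

>>> {"api": "move_arm", "payload": {"rows": [{"dx": 0, "dy": 0, "dz": 0, "rx": 0, "ry": 0, "rz": 0.07, "fingers": 8}, {"dx": 0, "dy": 0, "dz": 0, "rx": 0, "ry": 0, "rz": 0.14, "fingers": 8}, {"dx": 0, "dy": 0, "dz": 0, "rx": 0, "ry": 0, "rz": 0.21, "fingers": 8}, {"dx": 0, "dy": 0, "dz": 0, "rx": 0, "ry": 0, "rz": 0.28, "fingers": 8}, {"dx": 0, "dy": 0, "dz": 0, "rx": 0, "ry": 0, "rz": 0.35, "fingers": 8}]}}

```text
clock: 3.88
tcp_pos: [0.5645, -0.1986, 0.1042]
tcp_rot: [0.202, 0.979, 0.0, 0.001]
wrist_force: [-0.7, 0.5, 6.7]
gripper_width: 0.0145
grasp_force: 58.9
```

```bash
python3 -c "
from plant import ctrl
s=ctrl.read_state();print(s['clock'],s['tcp_pos'],s['tcp_rot'],s['wrist_force'],s['torque'],s['gripper_width'],s['grasp_force'],s['qpos'])"
```

```text
3.8833 [ 0.56454529 -0.19862613  0.10418876] [2.01617927e-01 9.79463162e-01 1.98577375e-04 1.44466988e-03] [-0.66759463  0.51625212  6.74046191] [0.14205952 0.23020594 0.11121015] 0.014533423825312588 58.89308273792267 [ 0.03105743  0.62841395  0.32006493  1.78719906 -0.2709661   0.76621876
  1.65482886]
```

It is turning clockwise, and the moment of 0.11 N m matches the thread friction. Continuing.

>>> {"api": "move_arm", "payload": {"rows": [{"dx": 0, "dy": 0, "dz": 0, "rx": 0, "ry": 0, "rz": 0.07, "fingers": 8}, {"dx": 0, "dy": 0, "dz": 0, "rx": 0, "ry": 0, "rz": 0.14, "fingers": 8}, {"dx": 0, "dy": 0, "dz": 0, "rx": 0, "ry": 0, "rz": 0.21, "fingers": 8}, {"dx": 0, "dy": 0, "dz": 0, "rx": 0, "ry": 0, "rz": 0.28, "fingers": 8}, {"dx": 0, "dy": 0, "dz": 0, "rx": 0, "ry": 0, "rz": 0.35, "fingers": 8}]}}

```text
clock: 4.3
tcp_pos: [0.5648, -0.1983, 0.1042]
tcp_rot: [0.369, 0.929, 0.001, 0.002]
wrist_force: [-0.5, 0.8, 6.6]
gripper_width: 0.0148
grasp_force: 59.0
```

```bash
python3 -c "
from plant import ctrl
s=ctrl.read_state();print(s['torque'],s['wrist_force'],s['qpos'])"
```

```text
[ 0.36596611  0.17894198 -0.05033864] [-0.52639901  0.80059486  6.58145277] [-0.03292197  0.64290116  0.41020344  1.79094038 -0.34990806  0.77672946
  1.37058871]
```

>>> {"api": "move_arm", "payload": {"rows": [{"dx": 0, "dy": 0, "dz": 0, "rx": 0, "ry": 0, "rz": 0.07, "fingers": 8}, {"dx": 0, "dy": 0, "dz": 0, "rx": 0, "ry": 0, "rz": 0.14, "fingers": 8}, {"dx": 0, "dy": 0, "dz": 0, "rx": 0, "ry": 0, "rz": 0.21, "fingers": 8}, {"dx": 0, "dy": 0, "dz": 0, "rx": 0, "ry": 0, "rz": 0.28, "fingers": 8}, {"dx": 0, "dy": 0, "dz": 0, "rx": 0, "ry": 0, "rz": 0.35, "fingers": 8}]}}

```text
clock: 4.72
tcp_pos: [0.5651, -0.198, 0.1043]
tcp_rot: [0.525, 0.851, 0.001, 0.001]
wrist_force: [-0.3, 2.4, 6.9]
gripper_width: 0.0148
grasp_force: 59.0
```

```bash
python3 -c "
from plant import ctrl
s=ctrl.read_state();print(s['torque'],s['wrist_force'],s['qpos'])"
```

```text
[ 0.42213308  0.02416961 -0.05009323] [-0.27464741  2.3532103   6.92741337] [-0.09518034  0.66177797  0.49997076  1.79441149 -0.4295249   0.79146931
  1.0870913 ]
```

>>> {"api": "move_arm", "payload": {"rows": [{"dx": 0, "dy": 0, "dz": 0, "rx": 0, "ry": 0, "rz": 0.06, "fingers": 8}, {"dx": 0, "dy": 0, "dz": 0, "rx": 0, "ry": 0, "rz": 0.12, "fingers": 8}, {"dx": 0, "dy": 0, "dz": 0, "rx": 0, "ry": 0, "rz": 0.18, "fingers": 8}, {"dx": 0, "dy": 0, "dz": 0, "rx": 0, "ry": 0, "rz": 0.24, "fingers": 8}, {"dx": 0, "dy": 0, "dz": 0, "rx": 0, "ry": 0, "rz": 0.25, "fingers": 8}]}}

```text
clock: 5.13
tcp_pos: [0.5654, -0.1979, 0.1043]
tcp_rot: [0.627, 0.779, 0.001, 0.001]
wrist_force: [1.3, 1.6, 7.2]
gripper_width: 0.0148
grasp_force: 59.1
```

Run:
```python
from h import *
s=ctrl.read_state();print(s['torque'],s['wrist_force'],s['tcp_pos'],s['qpos'])
p=imaging.get_image('side');cv2.imwrite('pics/s4.png',cv2.resize(p['color'][195:285,280:380,::-1],None,fx=5,fy=5,interpolation=cv2.INTER_CUBIC))
```

```text
[ 0.45095797 -0.08837296 -0.12148971] [1.31248258 1.63161092 7.17705938] [ 0.56537522 -0.19793793  0.10425672] [-0.13850646  0.67816838  0.56391285  1.79666056 -0.48660249  0.80481599
  0.88464979]
```

View pics/s4.png

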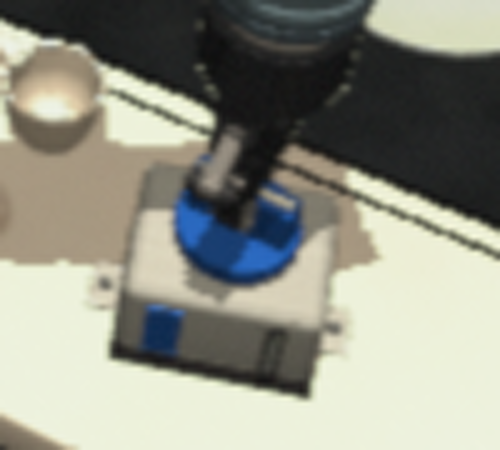

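The white wing end has swung to the right, at about (280, 200) in the crop, after 1.30 rad of turn. I'll go on in small steps and watch the twist moment, so that I stop with the plug seated and not just kicked back by a click.

>>> {"api": "move_arm", "payload": {"rows": [{"dx": 0, "dy": 0, "dz": 0, "rx": 0, "ry": 0, "rz": 0.02, "fingers": 8}, {"dx": 0, "dy": 0, "dz": 0, "rx": 0, "ry": 0, "rz": 0.04, "fingers": 8}, {"dx": 0, "dy": 0, "dz": 0, "rx": 0, "ry": 0, "rz": 0.06, "fingers": 8}, {"dx": 0, "dy": 0, "dz": 0, "rx": 0, "ry": 0, "rz": 0.08, "fingers": 8}, {"dx": 0, "dy": 0, "dz": 0, "rx": 0, "ry": 0, "rz": 0.08, "fingers": 8}]}}

```text
clock: 5.6
tcp_pos: [0.5655, -0.1978, 0.1042]
tcp_rot: [0.657, 0.754, 0.002, 0.001]
wrist_force: [-0.0, 2.1, 6.0]
gripper_width: 0.0145
grasp_force: 58.9
```

```bash
python3 -c "
from plant import ctrl
s=ctrl.read_state();print(s['torque'],s['tcp_rot'],s['effort'][6])"
```

```text
[ 0.36395073 -0.18775774 -0.0900461 ] [0.65683568 0.75403065 0.00165763 0.00138453] -0.10246288497000933
```

>>> {"api": "move_arm", "payload": {"rows": [{"dx": 0, "dy": 0, "dz": 0, "rx": 0, "ry": 0, "rz": 0.02, "fingers": 8}, {"dx": 0, "dy": 0, "dz": 0, "rx": 0, "ry": 0, "rz": 0.04, "fingers": 8}, {"dx": 0, "dy": 0, "dz": 0, "rx": 0, "ry": 0, "rz": 0.06, "fingers": 8}, {"dx": 0, "dy": 0, "dz": 0, "rx": 0, "ry": 0, "rz": 0.08, "fingers": 8}, {"dx": 0, "dy": 0, "dz": 0, "rx": 0, "ry": 0, "rz": 0.08, "fingers": 8}]}}

```text
clock: 6.02
tcp_pos: [0.5655, -0.1979, 0.1042]
tcp_rot: [0.686, 0.727, 0.002, 0.001]
wrist_force: [1.5, 1.7, 6.4]
gripper_width: 0.0149
grasp_force: 58.9
```

```bash
python3 -c "
from plant import ctrl
s=ctrl.read_state();print(s['torque'],s['tcp_rot'],s['effort'][6])"
```

```text
[ 0.4052496  -0.17971213  0.05180757] [0.6862501  0.72736242 0.00165926 0.00139831] -0.287304287776351
```

>>> {"api": "move_arm", "payload": {"rows": [{"dx": 0, "dy": 0, "dz": 0, "rx": 0, "ry": 0, "rz": 0.02, "fingers": 8}, {"dx": 0, "dy": 0, "dz": 0, "rx": 0, "ry": 0, "rz": 0.04, "fingers": 8}, {"dx": 0, "dy": 0, "dz": 0, "rx": 0, "ry": 0, "rz": 0.06, "fingers": 8}, {"dx": 0, "dy": 0, "dz": 0, "rx": 0, "ry": 0, "rz": 0.08, "fingers": 8}, {"dx": 0, "dy": 0, "dz": 0, "rx": 0, "ry": 0, "rz": 0.08, "fingers": 8}]}}

```text
clock: 6.43
tcp_pos: [0.5655, -0.198, 0.1043]
tcp_rot: [0.714, 0.7, 0.002, 0.001]
wrist_force: [0.4, 1.2, 7.1]
gripper_width: 0.0149
grasp_force: 59.1
```

```bash
python3 -c "
from plant import ctrl
s=ctrl.read_state();print(s['torque'],s['tcp_rot'],s['effort'][6])"
```

```text
[ 0.33892954 -0.13625968  0.48533242] [0.71437712 0.69975784 0.00156847 0.00135487] -0.676107332110405
```

The moment has risen to 0.49 N m, so the plug is home and the ratchet is loaded. I'll go on through this click to see the drop, then reseat.

>>> {"api": "move_arm", "payload": {"rows": [{"dx": 0, "dy": 0, "dz": 0, "rx": 0, "ry": 0, "rz": 0.04, "fingers": 8}, {"dx": 0, "dy": 0, "dz": 0, "rx": 0, "ry": 0, "rz": 0.08, "fingers": 8}, {"dx": 0, "dy": 0, "dz": 0, "rx": 0, "ry": 0, "rz": 0.12, "fingers": 8}, {"dx": 0, "dy": 0, "dz": 0, "rx": 0, "ry": 0, "rz": 0.14, "fingers": 8}, {"dx": 0, "dy": 0, "dz": 0, "rx": 0, "ry": 0, "rz": 0.14, "fingers": 8}]}}

```text
clock: 6.85
tcp_pos: [0.5658, -0.198, 0.1043]
tcp_rot: [0.762, 0.647, 0.002, 0.001]
wrist_force: [1.9, 2.3, 6.2]
gripper_width: 0.0147
grasp_force: 58.9
```

```bash
python3 -c "
from plant import ctrl
s=ctrl.read_state();print(s['torque'],s['tcp_rot'],s['effort'][6])"
```

```text
[ 0.36572742 -0.3306289  -0.17370268] [0.76220764 0.64732795 0.00202665 0.00138744] -0.13027985114604235
```

>>> {"api": "move_arm", "payload": {"rows": [{"dx": 0, "dy": 0, "dz": 0, "rx": 0, "ry": 0, "rz": 0.03, "fingers": 8}, {"dx": 0, "dy": 0, "dz": 0, "rx": 0, "ry": 0, "rz": 0.06, "fingers": 8}, {"dx": 0, "dy": 0, "dz": 0, "rx": 0, "ry": 0, "rz": 0.09, "fingers": 8}, {"dx": 0, "dy": 0, "dz": 0, "rx": 0, "ry": 0, "rz": 0.12, "fingers": 8}, {"dx": 0, "dy": 0, "dz": 0, "rx": 0, "ry": 0, "rz": 0.12, "fingers": 8}]}}

```text
clock: 7.27
tcp_pos: [0.5659, -0.1979, 0.1042]
tcp_rot: [0.8, 0.601, 0.002, 0.001]
wrist_force: [2.9, 2.3, 7.1]
gripper_width: 0.0151
grasp_force: 58.9
```

```bash
python3 -c "
from plant import ctrl
s=ctrl.read_state();print(s['torque'],s['tcp_rot'],s['effort'][6])"
```

```text
[ 0.41871456 -0.46169471  0.00927047] [0.79957621 0.60055969 0.00203128 0.00134815] -0.3803878650069237
```

The click was clear: the moment fell from 0.49 to -0.17. I'll take a little more to seat the plug, then check the moment.

>>> {"api": "move_arm", "payload": {"rows": [{"dx": 0, "dy": 0, "dz": 0, "rx": 0, "ry": 0, "rz": 0.02, "fingers": 8}, {"dx": 0, "dy": 0, "dz": 0, "rx": 0, "ry": 0, "rz": 0.04, "fingers": 8}, {"dx": 0, "dy": 0, "dz": 0, "rx": 0, "ry": 0, "rz": 0.05, "fingers": 8}, {"dx": 0, "dy": 0, "dz": 0, "rx": 0, "ry": 0, "rz": 0.05, "fingers": 8}, {"dx": 0, "dy": 0, "dz": 0, "rx": 0, "ry": 0, "rz": 0.05, "fingers": 8}]}}

```text
clock: 7.68
tcp_pos: [0.5659, -0.1979, 0.1042]
tcp_rot: [0.814, 0.581, 0.002, 0.001]
wrist_force: [3.0, 2.1, 7.0]
gripper_width: 0.0148
grasp_force: 59.0
```

```bash
python3 -c "
from plant import ctrl
s=ctrl.read_state();print(s['torque'],s['tcp_rot'],s['effort'][6])"
```

```text
[ 0.36170476 -0.37513152  0.27020727] [0.81375089 0.58120874 0.00205316 0.00128962] -0.2814412023872137
```

The moment is 0.27 N m, so the plug is home against the ratchet. Releasing, then rising straight up.

>>> {"api": "move_arm", "payload": {"rows": [{"dx": 0, "dy": 0, "dz": 0, "rx": 0, "ry": 0, "rz": 0, "fingers": 45}, {"dx": 0, "dy": 0, "dz": 0, "rx": 0, "ry": 0, "rz": 0, "fingers": 45}, {"dx": 0, "dy": 0, "dz": 0, "rx": 0, "ry": 0, "rz": 0, "fingers": 45}, {"dx": 0, "dy": 0, "dz": 0, "rx": 0, "ry": 0, "rz": 0, "fingers": 45}, {"dx": 0, "dy": 0, "dz": 0, "rx": 0, "ry": 0, "rz": 0, "fingers": 45}]}}

```text
clock: 8.1
tcp_pos: [0.563, -0.1985, 0.1022]
tcp_rot: [0.814, 0.58, -0.0, -0.0]
wrist_force: [-0.3, 0.4, 0.2]
gripper_width: 0.0447
grasp_force: 0.0
```

>>> {"api": "move_arm", "payload": {"rows": [{"dx": 0, "dy": 0, "dz": -20, "rx": 0, "ry": 0, "rz": 0, "fingers": 45}, {"dx": 0, "dy": 0, "dz": -45, "rx": 0, "ry": 0, "rz": 0, "fingers": 45}, {"dx": 0, "dy": 0, "dz": -75, "rx": 0, "ry": 0, "rz": 0, "fingers": 45}, {"dx": 0, "dy": 0, "dz": -105, "rx": 0, "ry": 0, "rz": 0, "fingers": 45}, {"dx": 0, "dy": 0, "dz": -120, "rx": 0, "ry": 0, "rz": 0, "fingers": 45}]}}

```text
clock: 8.52
tcp_pos: [0.5642, -0.1995, 0.2256]
tcp_rot: [0.814, 0.58, 0.001, 0.002]
wrist_force: [0.7, -0.2, 0.4]
gripper_width: 0.045
grasp_force: 0.0
```

Run:
```python
from h import *
s=ctrl.read_state();print(s['clock'],s['torque'],s['wrist_force'],s['tcp_pos'])
p=imaging.get_image('side');cv2.imwrite('pics/s5.png',cv2.resize(p['color'][130:290,130:400,::-1],None,fx=2.9,fy=2.9,interpolation=cv2.INTER_CUBIC))
```

```text
8.5167 [-0.04389043 -0.07192243 -0.02196481] [ 0.68617266 -0.18096253  0.36367923] [ 0.56424712 -0.19953804  0.22563063]
```

View pics/s5.png

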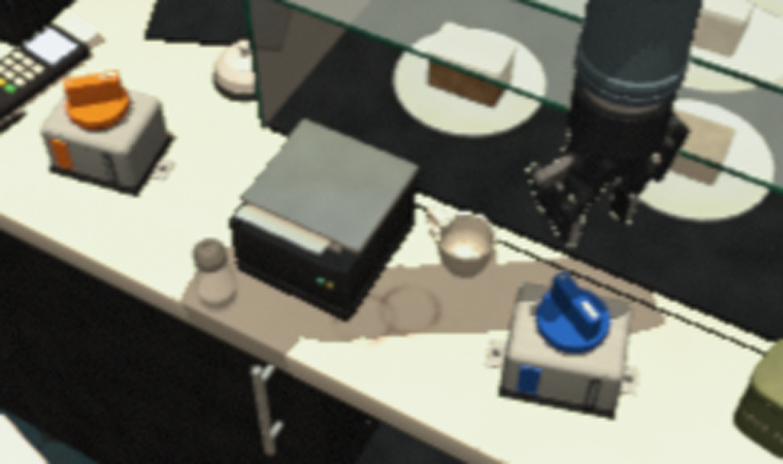

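The blue wing at about (580, 300) has turned about 100° clockwise and is free. The gripper is well clear above it, and the orange cap at about (95, 95) is untouched.

```bash
python3 -c "
from plant import ctrl
print(ctrl.hand_in())"
```

```text
the job is handed in; nothing more can be done
None
```

The job is handed in: I turned the blue cap about 1.85 rad clockwise, saw at least one ratchet click as a clear drop in twist moment, reseated it against the ratchet and let go, and never touched the orange cap.

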